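Index the jig table and fit the stop cam

ROBOT

A 6-joint arm with a two-finger parallel gripper is mounted at the origin on the work surface. World frame = base frame: x ahead of the robot, y to its left, z up, the work surface at z = 0. Lengths are in m, angles in degrees, forces in N, time in s.
With the tool pointing down it reaches from about 0.375 to 0.825 m from the base axis. Payload 5.5 kg.
Tool frame: the origin (TCP) lies at the very end of the fingers, on their centre line; the grasp point (between the pads) lies 19 mm behind it; z points along the fingers, y is the direction in which the jaws open and shut (so a half turn about z gives the same grasp; the last joint's range is limited). The gripper opens to 85 mm and grips with 20 to 120 N. Pads are 22 mm wide; open, the fingers measure 114 mm over their backs; the gripper's body (76 mm by 85 mm) begins 54 mm behind the grasp point. The pads swing forward as they close: fully open they stand 13 mm farther back than shut.
Start: joints at [66.349, 17.962, -2.699, 69.339, 0, 90], TCP at [0.241, 0.55, 0.231] pointing down, gripper open.
Joint ranges: [-152.73, 152.73], [-39.44, 99.34], [-58.76, 71.6], [-118.89, 123.64], [-81.53, 83.1], [-180, 180]. Speed limits (degrees/s): [136.94, 136.94, 172.46, 180, 180, 180].

INTERFACE

Orientations are given as a 3x3 rotation matrix whose columns are the frame's x, y, z axes.
In Python, from station import observe, camera, workorder gives the robot as it stands. The module is installed in compiled form; this text tells all that it offers.
- The arm moves only by the tool step_arm, never from a script. Its arguments are lists of equal length, an entry for each row: "rotation": the turn, a rotation vector about the world's x, y, z in degrees, a list of three; "offset": the shift along the world's x, y, z in mm, a list of three; "jaw": the closure, from 0 (fully open) to 1 (shut). In form: {"rotation": [[ax, ay, az], ...], "offset": [[tx, ty, tz], ...], "jaw": [jaw, ...]}. A call has 1 to 20 rows; each row shifts and turns the pose as measured when the row begins; what a row does not reach is not made up. A row lasts 1/12 s, in which the tool goes at most 41.7 mm and 7.16 degrees, less where a joint would pass 70% of its speed; a pose out of reach is approached as far as the arm can. A call with a gripper value outside its range is refused whole. The fingers move at their own pace and stop on an object; "grip_force" is the grip in N (left out, the last holds). Time passes only in rows, so rows that do not move let the fingers close. It gives the time, the measured TCP pose, the force and the opening at its end, in the units of the state.
- observe(): the state, without advancing time (a new reading comes with each control period).
- camera(name): name is "side" or "top" or "wrist"; returns a dict with "pixels" (400x640x3 uint8, red, green, blue), "intrinsics" (3x3 intrinsics, pixels), "R" (3x3) and "t" (3): a world point X has camera coordinates R X + t. Camera axes: x right, y down, z forward; pixel columns grow to the right and rows downward; lengths in m; the calibration is good to about 2 mm. A picture is of the moment at which its call begins. There is no depth.
- workorder.finish_job(): hands the job in, once; it reports no verdict.
The state is a dict: "time_s": time; "joint_positions": joint angles; "joint_velocities": joint speeds; "joint_efforts": joint torques, N m; "eef_pos": TCP position; "tool_rot": TCP orientation; "wrist_force": force on the tool from outside, world axes, zero at the start; "ft_torque": the same for the moment, N m; "width": opening from 0.0 (shut) to 1.0 (fully open).
Only numpy, scipy, OpenCV 4.12 (cv2) and the standard library are available. Lean on these libraries where they do the work, as an engineer would, in place of code of your own. Each camera call takes 0.05 s, during which the arm holds its last target.

TASK

On the indexing jig table, pull up the spring plunger knob, swing the stage by it to the hole beside the green disc and let the plunger drop fully home so that the stage is locked there. Then fit the red stop cam onto the flatted spindle in the middle of the stage, flat to flat, all the way down on the stage, and let go. Do not shift or tip the spray can, jar, wooden offcut or screwdriver standing about.

Things in the scene. Friction and masses are not known exactly. Their poses are not given: they have to be found in the camera images.
- index_base: Fixed base of the indexing jig table: grey sector plate 16 mm thick, outer radius 160 mm. Origin on the turning axis at bench level (z = 0), z up, its -x axis towards the middle index hole. Five holes, 13 mm wide, lie 110 mm from the axis at -60, -30, 0, 30, 60 degrees counter-clockwise (from above) from -x.
- hole_mid (a point): Mouth of the middle index hole, on the plate's top face, 16 mm above the bench. The plunger starts locked in this hole; each of the other four holes has one coloured disc just outside it, and which colour is where varies.
- stage (a joint): Stage angle, rad about the vertical, counter-clockwise positive from above: 0 at the start (middle hole), 0.524 per hole, stops at +-1.16. Aluminium disc, radius 80 mm, top 34 mm above the bench, with an arm 34 mm wide reaching 127 mm from the axis along its own -x that carries the plunger. Light friction (about 1 N at the knob) holds it while the plunger is out.
- plunger (a joint): Lift of the spring plunger, m: 0 fully home in a hole, 0.018 fully pulled. Its pin (10 mm, round tip) is clear of the plate above 0.010; let go between holes it rests on the plate at about 0.010. The spring pushes down with 6.5 N when home, 11 N fully pulled. With the pin within about 3 mm of a hole's centre it drops in by itself.
- knob (a point): Centre of the plunger's knob, on the stage's arm 110 mm from the axis, 75 mm above the bench when home. Upright black cylinder 32 mm across, 30 mm tall, with an orange cap 38 mm across, 6 mm thick on top. 2 mm below the knob stands a fixed collar 28 mm across. The knob moves up with the plunger and round with the stage and does not spin on the arm. z up, x as the stage's.
- spindle_foot (a point): Point on the turning axis at the stage's top face, 34 mm above the bench; turns with the stage. Its +x points opposite to the plunger arm. The steel spindle rises 30 mm from here: 24 mm across with one flat, 5 mm from the axis, that faces +x; its top 6 mm taper in by about 3 mm all round.
- cam_centre (a point): Centre, half-way up, of the loose red stop cam, lying underside down on a black rubber mat (4 mm thick); 0.2 to 0.42 kg. Square hub 40 x 40 mm, 50 mm tall, faces across x and y, with an upright D bore right through: 27 mm across, flat 6.3 mm from the axis on the +x side. z up. Seated, its +x agrees with the spindle's +x (to about 5 degrees) and it is 25 mm above spindle_foot.
- cam_nose (a point): Tip of the cam's pointed lobe, mid-thickness: 85 mm from the bore axis along the cam's +x. Lobe (and a short tail reaching 45 mm along -x) is 14 mm thick, along the underside, and at most 40 mm wide, so the hub's +y and -y faces are free over their full height to be gripped.
- cam: The stop cam itself; origin on the bore axis at its underside, axes as cam_centre.
- green_mark (a point): Centre of the top face of the green marker disc (26 mm across, 5 mm thick), fixed on the sector plate 143 mm from the turning axis, straight outward (33 mm) of the index hole it marks.
- yellow_mark (a point): Centre of the top face of the yellow marker disc (26 mm across, 5 mm thick), fixed on the sector plate 143 mm from the turning axis, straight outward (33 mm) of the index hole it marks.
- blue_mark (a point): Centre of the top face of the blue marker disc (26 mm across, 5 mm thick), fixed on the sector plate 143 mm from the turning axis, straight outward (33 mm) of the index hole it marks.
- white_mark (a point): Centre of the top face of the white marker disc (26 mm across, 5 mm thick), fixed on the sector plate 143 mm from the turning axis, straight outward (33 mm) of the index hole it marks.
- spray_can_mid (a point): Bystander: standing spray can, 62 mm across, 185 mm tall; point at half height.
- jar_mid (a point): Bystander: standing amber glass jar, 68 mm across, 100 mm tall; point at half height.
- offcut_mid (a point): Bystander: wooden offcut standing on end, 44 x 44 x 120 mm; point at its centre.
- screwdriver_grip (a point): Bystander: screwdriver 190 mm long lying on the bench; point at its handle, x along the shaft.
Not all that is in view belongs to the job. Of the things that look like the cam, take the one that is nearest to the robot's base at the start.

How it is judged:
By the outcome, as a careful person would: the job done as asked, in the order asked, and still so for the second after the job is handed in, with the robot touching nothing.
It also fails if it takes over 58 s, if anything falls off the work surface, if the arm or the gripper's body presses on something with over 40 N, if the wrist force passes 120 N, or if a joint passes its speed limit or range.

## Working session

There is one attempt and no reset: what is moved stays moved. The work goes in short steps, Python scripts to look and compute and a tool call to move; the robot and the scene stay as the last step left them, time stands still between calls to the robot, and variables do not carry over. Pictures are saved under pics/ and viewed, and the job is handed in when it is done.

Besides the shell and the picture viewer there is one more tool, called after "Call:" as name(argument=value, ...), one argument or row to a line, values as JSON. step_arm: Moves the arm, as the interface text tells. Its arguments: {"type":"object","properties":{"rotation":{"type":"array"},"offset":{"type":"array"},"jaw":{"type":"array"},"grip_force":{"type":"number"}},"required":["rotation","offset","jaw"]}

```bash
mkdir -p pics
cat > h.py <<'E'
import numpy as np, cv2
from station import observe, camera, workorder
def snap(n,f):
    c=camera(n); cv2.imwrite('pics/'+f,c['pixels'][:,:,::-1]); np.savez('pics/'+f+'.npz',**{k:np.array(v) for k,v in c.items()}); return c
def proj(c,X):
    p=np.array(c['R'])@np.array(X,float)+np.array(c['t']); q=np.array(c['intrinsics'])@p; return q[:2]/q[2]
def back(c,u,v,z):
    R=np.array(c['R']);t=np.array(c['t']);K=np.array(c['intrinsics'])
    d=R.T@np.linalg.solve(K,[u,v,1.]); o=-R.T@t; return o+d*(z-o[2])/d[2]
def load(f): return dict(np.load('pics/'+f+'.npz'))
E
python3 - <<'E'
from h import *
for n in ['side','top','wrist']:
    c=snap(n,n+'0.png'); print(n,-np.array(c['R']).T@c['t'])
s=observe(); print({k:np.round(v,3).tolist() for k,v in s.items()})
E
```

```text
side [0.56050947 0.66405082 0.53431884]
top [ 0.53873317 -0.03041432  0.98278825]
wrist [0.16321346 0.58371895 0.37379756]
{'time_s': 0.15, 'joint_positions': [66.348, 17.995, -2.741, 69.34, 0.0, 89.998], 'joint_velocities': [0.028, -0.159, 0.244, 0.002, 0.056, 0.077], 'joint_efforts': [0.0, -54.004, 34.006, 0.013, -0.0, 0.0], 'eef_pos': [0.241, 0.549, 0.231], 'tool_rot': [[-0.916, 0.401, -0.001], [0.401, 0.916, -0.001], [0.0, -0.001, -1.0]], 'wrist_force': [0.747, 0.066, -0.401], 'ft_torque': [-0.009, 0.03, -0.018], 'width': 1.001}
```

View pics/top0.png

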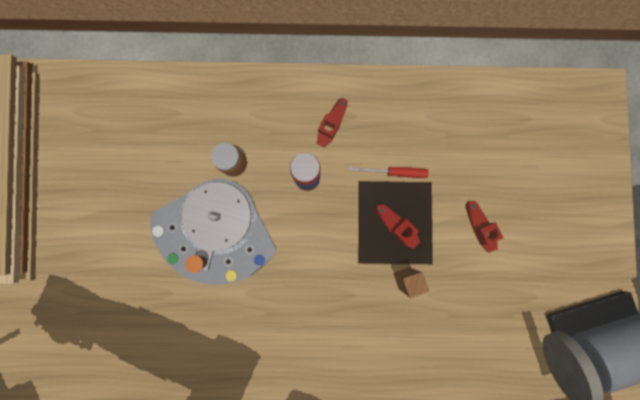

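View pics/side0.png

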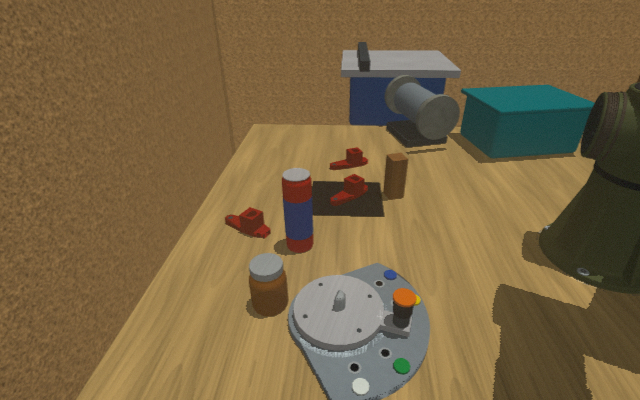

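View pics/wrist0.png

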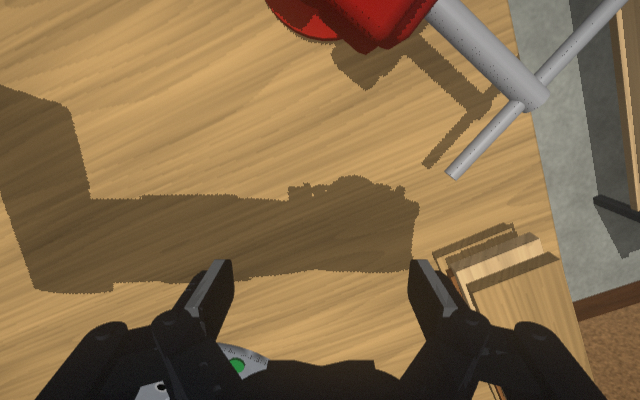

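Run:
```python
from h import *
c=load('top0.png'); im=c['pixels'][:,:,::-1]
a=cv2.resize(im[165:300,130:295],None,fx=4.8,fy=4.4,interpolation=cv2.INTER_CUBIC); 
cv2.imwrite('pics/t_jig.png',cv2.resize(im[170:295,135:290],None,fx=5,fy=4.75,interpolation=cv2.INTER_CUBIC)[:594])
cv2.imwrite('pics/t_jig.png',cv2.resize(im[175:290,140:290],None,fx=5,fy=5,interpolation=cv2.INTER_CUBIC))
cv2.imwrite('pics/t_cam.png',cv2.resize(im[170:300,350:510],None,fx=4.5,fy=4.5,interpolation=cv2.INTER_CUBIC))
for n,p,z in [('A',(332,123),.02),('B',(400,227),.02),('C',(485,227),.02)]:
    X=back(c,*p,z); print(n,X,np.hypot(X[0],X[1]))
s=load('side0.png'); im=s['pixels'][:,:,::-1]
cv2.imwrite('pics/s_jig.png',cv2.resize(im[255:400,280:440],None,fx=4,fy=4,interpolation=cv2.INTER_CUBIC))
cv2.imwrite('pics/s_cam.png',cv2.resize(im[140:225,310:415],None,fx=6,fy=6,interpolation=cv2.INTER_CUBIC))
```

```text
A [ 0.79609385 -0.06101416  0.02      ] 0.7984285447150153
B [ 0.54772605 -0.22460725  0.02      ] 0.5919900689421915
C [ 0.55023946 -0.42671336  0.02      ] 0.696310097314017
```

View pics/t_jig.png

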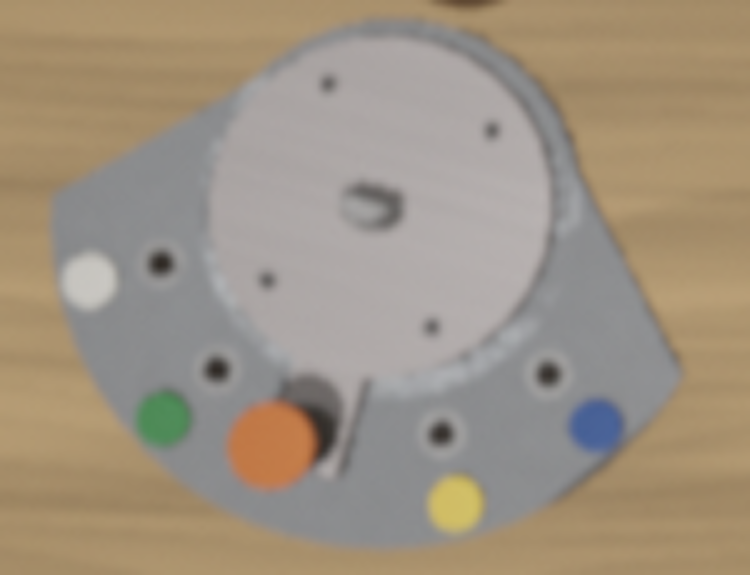

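View pics/t_cam.png

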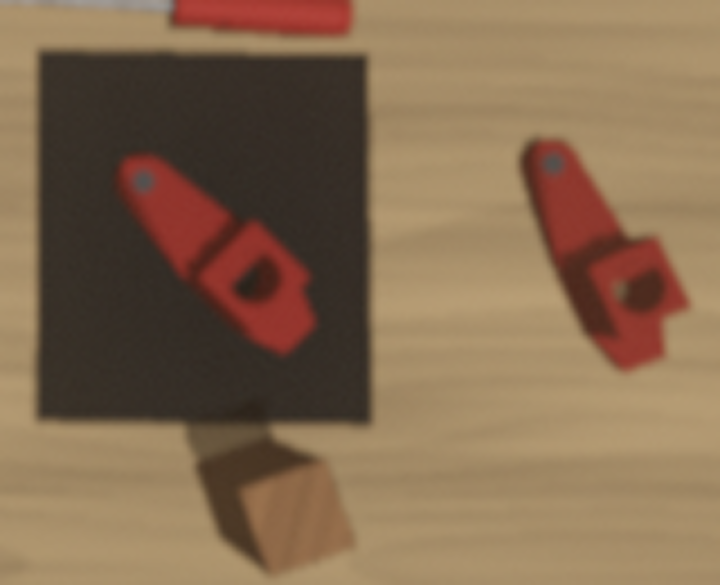

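View pics/s_jig.png

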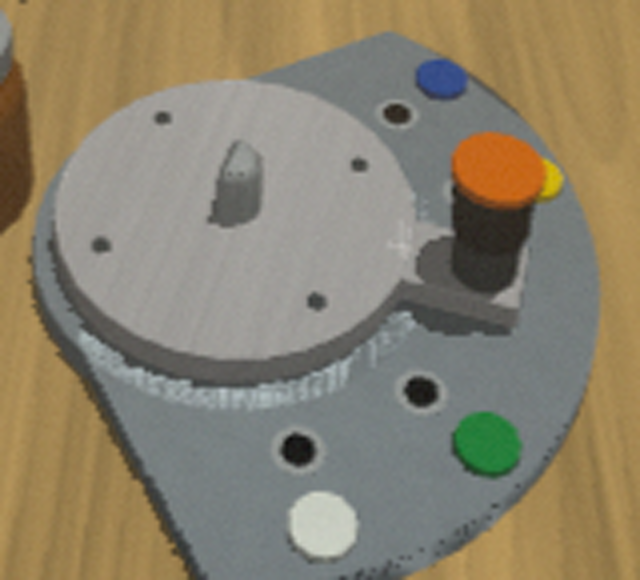

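View pics/s_cam.png

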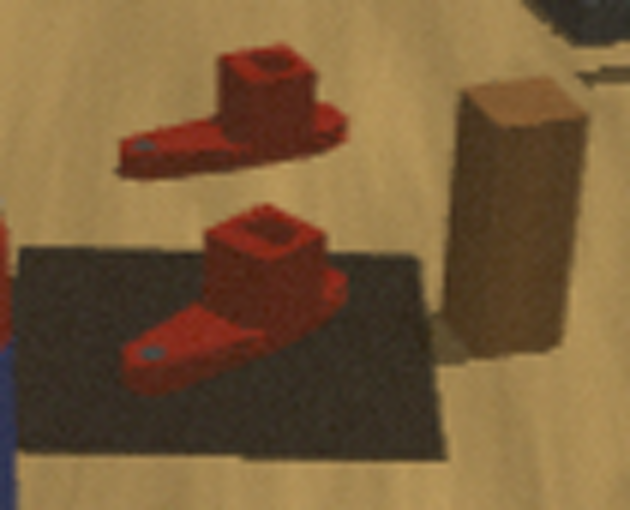

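Three look-alikes in the top view: A (332,123), B on the mat (400,227), C (485,227). B is nearest to the base (0.59 m against 0.70 and 0.80) and it lies on the black mat, so B is the cam. The crop shows its flat on the nose side, as described. The green disc (173,259) marks the hole next to the middle one, clockwise, so the stage goes to -30°.

```bash
cat > fit.py <<'E'
from h import *
from scipy.optimize import least_squares
T=load('top0.png');S=load('side0.png')
u=lambda p,s,o:((p[0]+.5)/s-.5+o[0],(p[1]+.5)/s-.5+o[1])
t=lambda *p:u(p,5,(140,175)); s=lambda *p:u(p,4,(280,255))
obs=[]
for k,a,p in [('w',-60,(89,281)),('g',-30,(163,418)),('y',30,(456,503)),('b',60,(597,425))]: obs.append((T,.143,a,.021,t(*p)))
for a,p in [(-60,(161,264)),(-30,(217,370)),(30,(441,434)),(60,(548,375))]: obs.append((T,.110,a,.016,t(*p)))
for a,p in [(-60,(323,524)),(-30,(487,443)),(60,(441,78))]: obs.append((S,.143,a,.021,s(*p)))
for a,p in [(-60,(298,450)),(-30,(421,392)),(60,(397,113))]: obs.append((S,.110,a,.016,s(*p)))
def pt(q,r,a,z):
    th=q[2]+np.pi+np.deg2rad(a); return [q[0]+r*np.cos(th),q[1]+r*np.sin(th),z]
def f(q): return np.concatenate([proj(c,pt(q,r,a,z))-p for c,r,a,z,p in obs])
q=least_squares(f,[.57,.22,0]).x
if __name__=='__main__':
    print(q,np.rad2deg(q[2])); print(np.round(f(q).reshape(-1,2),2).tolist())
    k=pt(q,.11,0,.096); print('knob',k,proj(T,k),t(272,446),proj(S,k),s(499,169))
    print('knob tgt',pt(q,.11,-30,.096))
    # cam
    tc=lambda *p:u(p,4.5,(350,170)); sc=lambda *p:u(p,6,(310,140))
    co=[(T,(20,20,.054),tc(250,218)),(T,(20,20,.054),tc(250,218))]
    # hub top corners: order +x+y etc.
    def cp(c,x,y,z):
        cs,sn=np.cos(c[2]),np.sin(c[2]); return [c[0]+cs*x-sn*y,c[1]+sn*x+cs*y,z]
    O=[]
    # top: image corners: left (198,272), top(255,220), right(310,277), bottom(248,330)
    for (x,y),p in zip([(.02,.02),(.02,-.02),(-.02,-.02),(-.02,.02)],[(197,273),(255,220),(311,277),(254,333)]): O.append((T,x,y,.054,tc(*p)))
    O.append((T,.078,0,.018,tc(144,181)))
    for (x,y),p in zip([(.02,-.02),(.02,.02),(-.02,-.02),(-.02,.02)],[(205,232),(273,258),(264,205),(326,237)]): pass
    g=lambda c:np.concatenate([proj(C,cp(c,x,y,z))-p for C,x,y,z,p in O])
    c=least_squares(g,[.54,-.23,.8]).x; print('cam',c,np.rad2deg(c[2]));print(np.round(g(c).reshape(-1,2),2).tolist())
    print('side hub top predicted',[np.round((proj(S,cp(c,x,y,.054))-[310,140])*6) for x,y in [(.02,.02),(.02,-.02),(-.02,-.02),(-.02,.02)]])
E
python3 fit.py
```

```text
[ 0.56812347  0.20919056 -0.26275709] -15.05487210464035
[[-0.52, 0.2], [-0.72, 0.58], [-0.53, 0.37], [-0.75, 0.27], [-0.35, 0.14], [-0.35, 0.14], [-0.27, 0.14], [-0.29, -0.01], [-0.25, -0.62], [-0.02, -1.08], [-0.29, -0.93], [-0.13, -0.13], [-0.22, -0.26], [-0.42, 0.04]]
knob [np.float64(0.46189894512672464), np.float64(0.237762400068335), 0.096] [192.75829381 264.09681282] (194.0, 263.8) [404.09837675 294.59364787] (404.375, 296.875)
knob tgt [np.float64(0.4904162527381494), np.float64(0.2870467626492993), 0.096]
cam [ 0.53764585 -0.23256996  0.78397746] 44.918599866371714
[[0.74, 0.92], [0.17, 0.46], [0.14, 0.38], [0.49, 0.24], [-1.61, -2.1]]
side hub top predicted [array([262., 255.]), array([199., 224.]), array([261., 197.]), array([323., 226.])]
```

Call:
step_arm(
  rotation=[
    [0, 0, 0.9],
    [0, 0, 0.9],
    [0, 0, 0.9],
    [0, 0, 0.9],
    [0, 0, 0.9],
    [0, 0, 0.9],
    [0, 0, 0.9],
    [0, 0, 0.9],
    [0, 0, 0.9],
    [0, 0, 0.6],
    [0, 0, 0],
  ],
  offset=[
    [22, -31, -2],
    [22, -31, -2],
    [22, -31, -2],
    [22, -31, -2],
    [22, -31, -2],
    [22, -31, -2],
    [22, -31, -2],
    [22, -31, -2],
    [22, -31, -2],
    [22, -31, -2],
    [0, 0, 0],
  ],
  jaw=[0, 0, 0, 0, 0, 0, 0, 0, 0, 0, 0],
)

```text
time_s: 1.07
eef_pos: [0.4641, 0.2256, 0.2064]
tool_rot: [[-0.97, 0.242, -0.002], [0.242, 0.97, -0.004], [0.001, -0.004, -1.0]]
wrist_force: [-0.3, 0.2, -0.9]
width: 1.003
```

Run:
```python
from h import *
s=observe(); print({k:np.round(v,3).tolist() for k,v in s.items()})
snap('wrist','w1.png')
```

```text
{'time_s': 1.067, 'joint_positions': [26.0, 9.822, -16.464, 63.927, -0.126, 40.009], 'joint_velocities': [2.222, -0.65, -0.862, 0.427, 4.021, 2.902], 'joint_efforts': [-2.147, -44.203, 33.112, 0.012, -0.34, -0.71], 'eef_pos': [0.464, 0.226, 0.206], 'tool_rot': [[-0.97, 0.242, -0.002], [0.242, 0.97, -0.004], [0.001, -0.004, -1.0]], 'wrist_force': [-0.255, 0.205, -0.942], 'ft_torque': [0.046, -0.031, 0.063], 'width': 1.003}
```

View pics/w1.png

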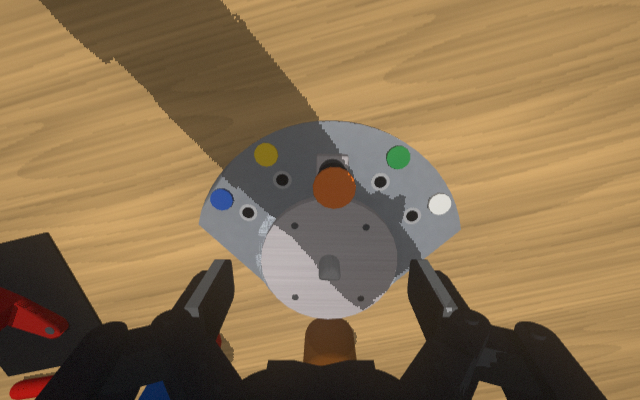

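The jig sits in the middle of the wrist picture: orange cap at (334,187), green disc (398,157), yellow (265,154), blue (222,199), white (440,204), and the holes between them. I'll fit the jig pose to these.

```bash
cat > fit2.py <<'E'
import fit; from fit import *
W=load('w1.png')
ow=[(W,.143,a,.021,p) for a,p in [(-60,(440,204)),(-30,(398,157)),(30,(265,154)),(60,(222,199))]]+[(W,.11,a,.016,p) for a,p in [(-60,(412,216)),(-30,(380.5,182)),(30,(282,180)),(60,(248.5,212.5))]]
fw=lambda q,o=ow:np.concatenate([proj(c,pt(q,r,a,z))-p for c,r,a,z,p in o])
qw=least_squares(fw,q).x
qt=least_squares(lambda q:fw(q,obs[:8]),q).x; qs=least_squares(lambda q:fw(q,obs[8:]),q).x
E
python3 - <<'E'
from fit2 import *
for n,x in [('w',qw),('t',qt),('s',qs)]: print(n,x,np.rad2deg(x[2]),pt(x,.11,0,0)[:2],pt(x,.11,-30,0)[:2])
print(np.round(fw(qw).reshape(-1,2),1).tolist())
for z in (.088,.092,.096,.1): print(z,proj(W,pt(qw,.11,0,z)),proj(T,pt(qt,.11,0,z)),t(272,446),proj(S,pt(qs,.11,0,z)),s(499,169))
for n,p,z in [('jar',(227,157),.1),('can',(305,168),.185),('offcut',(416,285),.12)]: print(n,back(T,*p,z))
E
```

```text
w [ 0.56879557  0.20973922 -0.26376876] -15.112836753066103 [np.float64(0.46260000743554974), np.float64(0.23841850837140488)] [np.float64(0.4911671601514581), np.float64(0.2876739955187528)]
t [ 0.56866151  0.20806794 -0.263239  ] -15.082483507545064 [np.float64(0.46245076878413477), np.float64(0.23669096781712567)] [np.float64(0.4909918237050892), np.float64(0.28596158190316734)]
s [ 0.5676444   0.20990702 -0.26588085] -15.2338506428946 [np.float64(0.46150964637065894), np.float64(0.238810536087211)] [np.float64(0.49018076735339167), np.float64(0.28800557699592544)]
[[-0.2, 0.1], [0.4, 0.6], [0.9, 0.8], [-0.6, 0.6], [-0.3, -0.6], [-0.4, -0.5], [0.3, -0.6], [-0.1, -0.5]]
0.088 [334.07241851 186.59427809] [194.39413103 263.53567135] (194.0, 263.8) [403.89398705 298.641102  ] (404.375, 296.875)
0.092 [334.24413354 187.92837595] [193.83366444 263.68877388] (194.0, 263.8) [404.15903546 296.87235252] (404.375, 296.875)
0.096 [334.42073142 189.30041   ] [193.26808825 263.8432722 ] (194.0, 263.8) [404.42599556 295.09084568] (404.375, 296.875)
0.1 [334.60242344 190.7120217 ] [192.69733225 263.99918548] (194.0, 263.8) [404.69488811 293.29644297] (404.375, 296.875)
jar [0.69522868 0.17092512 0.1       ]
can [ 0.66034793 -0.00322788  0.185     ]
offcut [ 0.42595951 -0.23758534  0.12      ]
```

Call:
step_arm(
  rotation=[
    [0, 0, -1],
    [0, 0, 0],
    [0, 0, 0],
    [0, 0, 0],
    [0, 0, 0],
    [0, 0, 0],
  ],
  offset=[
    [-2, 12, -20],
    [0, 0, -35],
    [0, 0, -35],
    [0, 0, -30],
    [0, 0, 0],
    [0, 0, 0],
  ],
  jaw=[0, 0, 0, 0, 0, 0],
)

```text
time_s: 1.62
eef_pos: [0.4596, 0.2436, 0.0849]
tool_rot: [[-0.966, 0.26, -0.001], [0.26, 0.966, 0.003], [0.002, 0.003, -1.0]]
wrist_force: [0.4, -0.7, 0.1]
width: 1.001
```

Run:
```python
from h import *
s=observe(); print({k:np.round(v,4).tolist() for k,v in s.items()})
snap('wrist','w2.png');snap('side','s2.png')
```

```text
{'time_s': 1.6167, 'joint_positions': [27.81, 15.6425, -26.1314, 48.1971, 0.1891, 42.8941], 'joint_velocities': [1.2585, 1.7863, -2.3587, -0.931, 0.2097, 0.5072], 'joint_efforts': [-0.2393, -44.6625, 27.2612, -0.1167, 0.0042, -0.0034], 'eef_pos': [0.4596, 0.2436, 0.0849], 'tool_rot': [[-0.9655, 0.2602, -0.0011], [0.2602, 0.9655, 0.0032], [0.0019, 0.0028, -1.0]], 'wrist_force': [0.4391, -0.6961, 0.1061], 'ft_torque': [-0.0308, -0.0498, 0.0021], 'width': 1.0011}
```

View pics/w2.png

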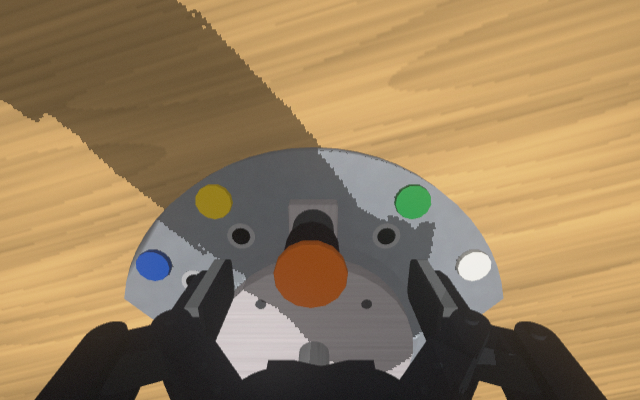

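View pics/s2.png

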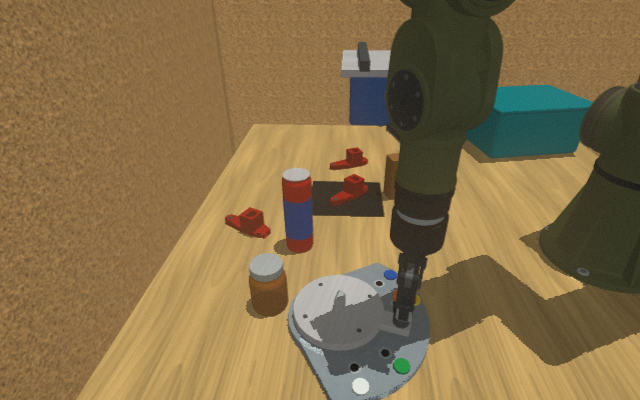

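The cap (311,273) is a little left of the jaw centre (322), which agrees with the computed shift of about 5 mm. I'll correct that, go down and grip.

Call:
step_arm(
  rotation=[
    [0, 0, 0],
    [0, 0, 0],
    [0, 0, 0],
    [0, 0, 0],
    [0, 0, 0],
    [0, 0, 0],
    [0, 0, 0],
    [0, 0, 0],
    [0, 0, 0],
    [0, 0, 0],
  ],
  offset=[
    [2.4, -5.5, -3],
    [0, 0, -15],
    [0, 0, -14],
    [0, 0, 0],
    [0, 0, 0],
    [0, 0, 0],
    [0, 0, 0],
    [0, 0, 0],
    [0, 0, 0],
    [0, 0, 0],
  ],
  jaw=[0, 0, 0, 0.3, 1, 1, 1, 1, 1, 1],
  grip_force=60,
)

```text
time_s: 2.55
eef_pos: [0.4697, 0.2371, 0.0662]
tool_rot: [[-0.965, 0.26, 0.016], [0.26, 0.966, 0.003], [-0.014, 0.007, -1.0]]
wrist_force: [1.3, 1.2, -7.5]
width: 0.418
```

Run:
```python
from h import *
s=observe(); print({k:np.round(v,4).tolist() for k,v in s.items()})
snap('wrist','w3.png')
```

```text
{'time_s': 2.55, 'joint_positions': [26.9523, 16.7442, -27.4619, 44.9348, -0.2709, 42.0414], 'joint_velocities': [-0.096, -0.2176, -0.0404, 0.1444, 0.1625, -0.1898], 'joint_efforts': [-0.3469, -51.3602, 30.7919, 0.3706, 0.004, 0.1198], 'eef_pos': [0.4697, 0.2371, 0.0662], 'tool_rot': [[-0.9654, 0.2603, 0.0155], [0.2604, 0.9655, 0.0026], [-0.0143, 0.0065, -0.9999]], 'wrist_force': [1.2696, 1.1751, -7.4834], 'ft_torque': [0.015, -0.1747, 0.0434], 'width': 0.4179}
```

View pics/w3.png

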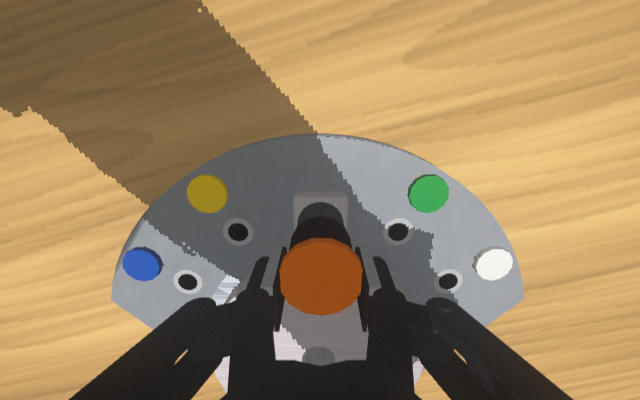

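Call:
step_arm(
  rotation=[
    [0, 0, 0],
    [0, 0, 0],
    [0, 0, 0],
    [0, 0, 0],
  ],
  offset=[
    [0, 0, 0],
    [0, 0, 0],
    [0, 0, 0],
    [-7, 1, 0],
  ],
  jaw=[0.4, 0.2, 0.2, 0.2],
)

```text
time_s: 2.93
eef_pos: [0.4656, 0.2399, 0.0682]
tool_rot: [[-0.965, 0.261, 0.02], [0.261, 0.965, 0.006], [-0.018, 0.011, -1.0]]
wrist_force: [0.3, -0.0, 0.1]
width: 0.799
```

Call:
step_arm(
  rotation=[
    [0, 0.8, 0],
    [0, 0, 0],
  ],
  offset=[
    [0, 0, 0],
    [0, 0, 0],
  ],
  jaw=[0.2, 0.2],
)

```text
time_s: 3.1
eef_pos: [0.4644, 0.2404, 0.0688]
tool_rot: [[-0.966, 0.26, 0.005], [0.26, 0.966, 0.007], [-0.003, 0.008, -1.0]]
wrist_force: [-0.6, 0.3, 0.9]
width: 0.796
```

Call:
step_arm(
  rotation=[
    [0, 0.2, 0],
    [0, 0, 0],
    [0, 0, 0],
  ],
  offset=[
    [-2.4, -2, -13],
    [0, 0, 0],
    [0, 0, 0],
  ],
  jaw=[0.2, 0.2, 0.2],
)

```text
time_s: 3.35
eef_pos: [0.4628, 0.2391, 0.0565]
tool_rot: [[-0.966, 0.26, 0.003], [0.26, 0.966, 0.008], [-0.001, 0.008, -1.0]]
wrist_force: [0.9, -1.1, 0.8]
width: 0.803
```

Call:
step_arm(
  rotation=[
    [0.4, 0, 0],
    [0, 0, 0],
    [0, 0, 0],
    [0, 0, 0],
    [0, 0, 0],
    [0, 0, 0],
  ],
  offset=[
    [-0.5, -1, -3],
    [0, 0, 0],
    [0, 0, 0],
    [0, 0, 0],
    [0, 0, 0],
    [0, 0, 0],
  ],
  jaw=[0.4, 1, 1, 1, 1, 1],
  grip_force=60,
)

```text
time_s: 3.85
eef_pos: [0.4628, 0.2385, 0.0545]
tool_rot: [[-0.966, 0.26, 0.003], [0.26, 0.966, 0.016], [0.001, 0.017, -1.0]]
wrist_force: [0.4, 1.1, -1.2]
width: 0.417
```

Run:
```python
from h import *
s=observe(); print({k:np.round(v,4).tolist() for k,v in s.items()})
snap('wrist','w4.png')
```

```text
{'time_s': 3.85, 'joint_positions': [26.7924, 17.2242, -28.6267, 43.5668, 0.7506, 41.8564], 'joint_velocities': [-0.0567, 0.0037, -0.0222, -0.0691, 0.0787, 0.0575], 'joint_efforts': [-0.1878, -47.9652, 28.4189, 0.0058, -0.0108, 0.0134], 'eef_pos': [0.4628, 0.2385, 0.0545], 'tool_rot': [[-0.9657, 0.2598, 0.0032], [0.2598, 0.9655, 0.0163], [0.0012, 0.0165, -0.9999]], 'wrist_force': [0.3785, 1.1053, -1.2052], 'ft_torque': [0.0247, 0.0335, 0.0373], 'width': 0.4166}
```

View pics/w4.png

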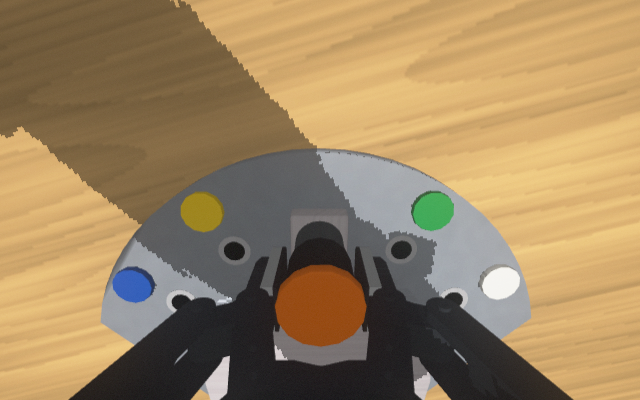

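Call:
step_arm(
  rotation=[
    [-0.4, 0, 0],
    [-0.4, 0, 0],
    [0, 0, 0],
    [0, 0, 0],
  ],
  offset=[
    [0, 0, 8],
    [0, 0, 8],
    [0, 0, 2],
    [0, 0, 0],
  ],
  jaw=[1, 1, 1, 1],
)

```text
time_s: 4.23
eef_pos: [0.4626, 0.2379, 0.0721]
tool_rot: [[-0.966, 0.26, 0.002], [0.26, 0.966, -0.001], [-0.002, -0.0, -1.0]]
wrist_force: [3.1, -0.6, -12.1]
width: 0.413
```

Run:
```python
from h import *
snap('side','s5.png'); c=snap('wrist','w5.png')
cv2.imwrite('pics/s5c.png',cv2.resize(load('s5.png')['pixels'][255:400,280:440,::-1],None,fx=4,fy=4))
```

```text
(no output)
```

View pics/s5c.png

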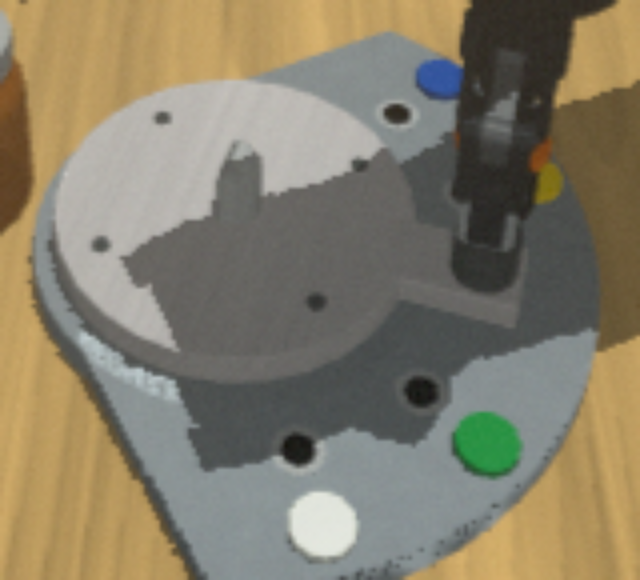

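View pics/w5.png

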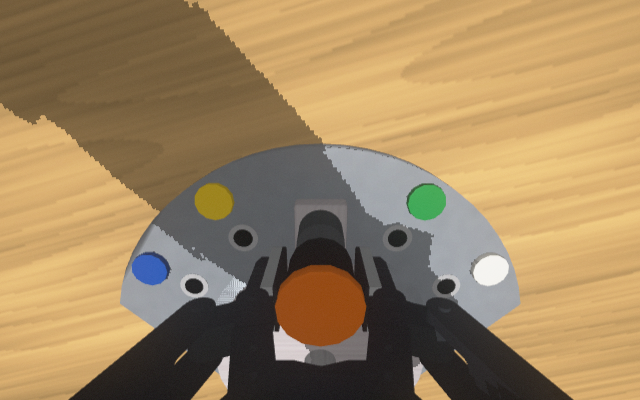

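The knob is 17.6 mm up with 12 N on the wrist, and the cap has not slipped in the jaws. I'll swing clockwise in 2° rows.

Call:
step_arm(
  rotation=[
    [0, 0, -2],
    [0, 0, -2],
    [0, 0, -2],
    [0, 0, -2],
    [0, 0, -2],
    [0, 0, -2],
    [0, 0, -2],
    [0, 0, 0],
  ],
  offset=[
    [1.1, 3.7, -1],
    [1.2, 3.65, 0],
    [1.3, 3.6, 0],
    [1.45, 3.55, 0],
    [1.55, 3.5, 0],
    [1.7, 3.45, 0],
    [1.8, 3.4, 0],
    [0, 0, 0],
  ],
  jaw=[1, 1, 1, 1, 1, 1, 1, 1],
)

```text
time_s: 5.0
eef_pos: [0.4732, 0.2634, 0.0681]
tool_rot: [[-0.869, 0.494, 0.002], [0.494, 0.869, -0.002], [-0.002, -0.001, -1.0]]
wrist_force: [3.7, 0.3, -10.7]
width: 0.413
```

Call:
step_arm(
  rotation=[
    [0, 0, -2],
    [0, 0, -2],
    [0, 0, -2],
    [0, 0, -2],
    [0, 0, -2],
    [0, 0, -2],
    [0, 0, -2],
    [0, 0, 0],
  ],
  offset=[
    [1.95, 3.3, 1.5],
    [2.05, 3.2, 0.5],
    [2.15, 3.15, 0],
    [2.3, 3.1, 0],
    [2.4, 3.0, 0],
    [2.5, 2.9, 0],
    [2.6, 2.8, 0],
    [0, 0, 0],
  ],
  jaw=[1, 1, 1, 1, 1, 1, 1, 1],
)

```text
time_s: 5.67
eef_pos: [0.489, 0.2845, 0.0676]
tool_rot: [[-0.724, 0.69, -0.0], [0.69, 0.724, -0.003], [-0.002, -0.002, -1.0]]
wrist_force: [3.5, 0.2, -10.9]
width: 0.418
```

Run:
```python
from h import *
snap('side','s6.png'); c=snap('wrist','w6.png')
cv2.imwrite('pics/s6c.png',cv2.resize(load('s6.png')['pixels'][255:400,280:440,::-1],None,fx=4,fy=4))
s=observe();print(s['eef_pos'],s['wrist_force'])
```

```text
[0.48882062 0.28422114 0.06768469] [  4.30385396   0.85661431 -10.5758692 ]
```

View pics/s6c.png

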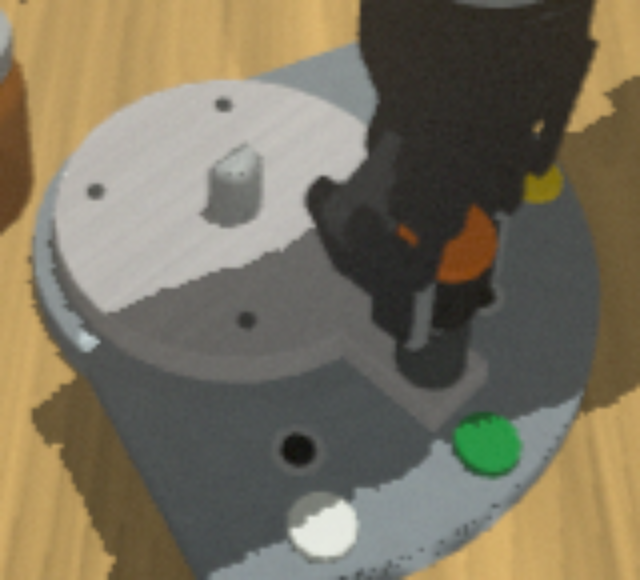

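View pics/w6.png

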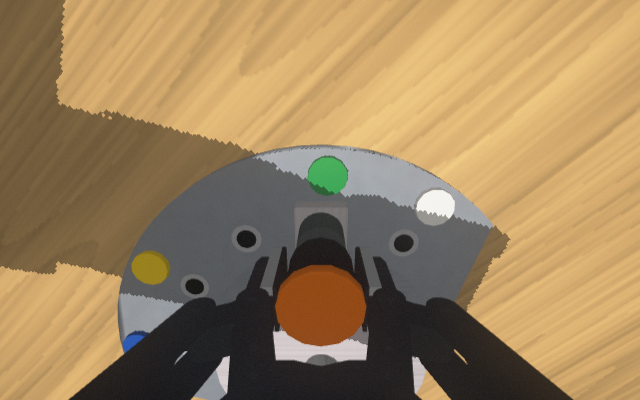

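Call:
step_arm(
  rotation=[
    [0, 0, -1.4],
    [0, 0, 0],
    [0, 0, 0],
  ],
  offset=[
    [2.4, 2.6, 0.5],
    [0, 0, 0],
    [0, 0, 0],
  ],
  jaw=[1, 1, 1],
)

```text
time_s: 6.02
eef_pos: [0.4907, 0.2862, 0.0679]
tool_rot: [[-0.708, 0.706, -0.001], [0.706, 0.708, -0.004], [-0.002, -0.003, -1.0]]
wrist_force: [2.9, 0.4, -11.0]
width: 0.418
```

Call:
step_arm(
  rotation=[
    [0, 0, -0.3],
    [0, 0, 0],
    [0, 0, 0],
    [0, 0, 0],
  ],
  offset=[
    [0.5, 0.6, -3],
    [0, 0, -4],
    [0, 0, -3],
    [0, 0, 0],
  ],
  jaw=[1, 1, 1, 1],
)

```text
time_s: 6.35
eef_pos: [0.4912, 0.2867, 0.0574]
tool_rot: [[-0.704, 0.71, -0.001], [0.71, 0.704, -0.004], [-0.002, -0.003, -1.0]]
wrist_force: [2.4, -0.3, -8.0]
width: 0.419
```

Call:
step_arm(
  rotation=[
    [0, 0, 0],
    [0, 0, 0],
    [0, 0, 0],
    [0, 0, 0],
    [0, 0, 0],
    [0, 0, 0],
  ],
  offset=[
    [0, 0, -2.5],
    [0, 0, 0],
    [0, 0, 0],
    [0, 0, 0],
    [0, 0, 0],
    [0, 0, 0],
  ],
  jaw=[1, 1, 0.8, 0.4, 0, 0],
)

```text
time_s: 6.85
eef_pos: [0.4913, 0.2869, 0.0567]
tool_rot: [[-0.704, 0.71, -0.0], [0.71, 0.704, -0.003], [-0.002, -0.002, -1.0]]
wrist_force: [-0.8, 0.3, -0.2]
width: 0.821
```

Call:
step_arm(
  rotation=[
    [0, 0, 0],
    [0, 0, 0],
    [0, 0, 0],
    [0, 0, 0],
    [0, 0, 0],
  ],
  offset=[
    [0, 0, 15],
    [0, 0, 35],
    [0, 0, 35],
    [0, 0, 35],
    [-20, -10, 10],
  ],
  jaw=[0, 0, 0, 0, 0],
)

```text
time_s: 7.27
eef_pos: [0.4696, 0.2762, 0.1902]
tool_rot: [[-0.703, 0.711, -0.004], [0.711, 0.703, -0.005], [-0.001, -0.007, -1.0]]
wrist_force: [0.8, -0.1, 0.9]
width: 1.002
```

Run:
```python
from h import *
c=snap('wrist','w7.png'); snap('side','s7.png'); snap('top','t7.png')
cv2.imwrite('pics/s7c.png',cv2.resize(load('s7.png')['pixels'][255:400,280:440,::-1],None,fx=4,fy=4))
s=observe();print(s['eef_pos'],s['wrist_force'],s['tool_rot'],s['time_s'])
```

```text
[0.46489793 0.27357945 0.18617626] [-0.16777213  0.22324257  0.1864105 ] [[-0.70366981  0.71044805 -0.01060029]
 [ 0.71052609  0.703616   -0.00878681]
 [ 0.00121596 -0.01371479 -0.99990521]] 7.4167
```

View pics/w7.png

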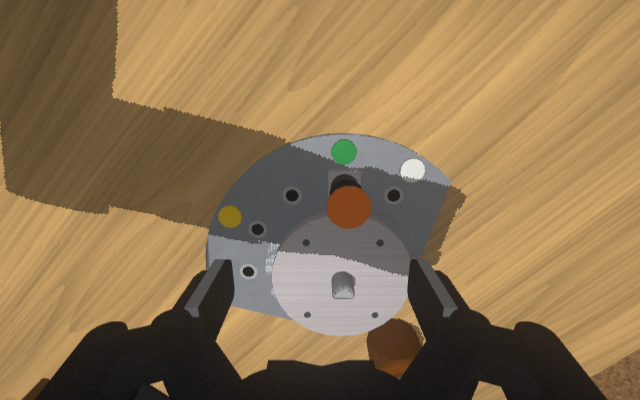

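View pics/s7c.png

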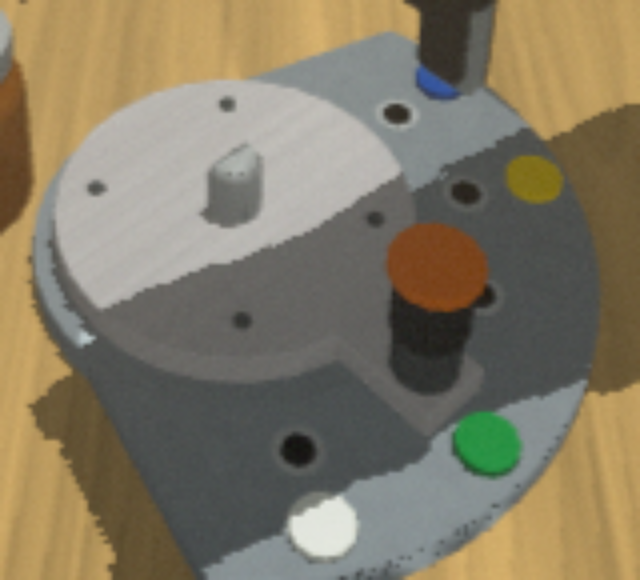

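```bash
python3 - <<'E'
from fit2 import *
W7=load('w7.png')
o7=[(W7,.143,a,.021,p) for a,p in [(-60,(412.5,170)),(-30,(344,152)),(30,(230,216.5))]]+[(W7,.11,a,.016,p) for a,p in [(-60,(394,195.5)),(0,(292,195.5)),(30,(258,229.5)),(60,(248.5,272))]]
f7=lambda q:fw(q,o7)
q7=least_squares(f7,q).x; print(q7,np.rad2deg(q7[2]),np.round(f7(q7),1))
for z in (.088,.092,.096,.1): print(z,proj(W7,pt(q7,.11,-30,z)),(349,206),proj(S,pt(qs,.11,-30,z)),s(437.5,267))
# stage angle: spindle & knob line
for z in (.091,): 
  K=back(W7,349,206.5,z); print('knob',K, np.rad2deg(np.arctan2(K[1]-q7[1],K[0]-q7[0])))
print('spindle top',proj(W7,[q7[0],q7[1],.064]))
E
python3 - <<'E'
import sys; sys.path.insert(0,'.')
import os; os.chdir('.')
from h import *
im=load('t7.png')['pixels'][:,:,::-1]
cv2.imwrite('pics/t7c.png',cv2.resize(im[170:300,350:510],None,fx=4.5,fy=4.5,interpolation=cv2.INTER_CUBIC))
im=load('w7.png')['pixels'][:,:,::-1]
cv2.imwrite('pics/w7c.png',cv2.resize(im[180:340,260:430],None,fx=3.5,fy=3.5,interpolation=cv2.INTER_CUBIC))
E
```

```text
[ 0.56945331  0.20960744 -0.26092664] -14.94999511856496 [ 0.   0.4 -0.   0.4 -0.   0.9 -0.5 -0.5  0.2 -0.2 -0.1 -0.4  0.4 -0.8]
0.088 [348.35832089 205.84331515] (349, 206) [388.63914179 322.60723475] (389.0, 321.375)
0.092 [348.73381485 207.52878057] (349, 206) [388.86475595 320.80149233] (389.0, 321.375)
0.096 [349.12046053 209.26430233] (349, 206) [389.0921169  318.98176913] (389.0, 321.375)
0.1 [349.51876223 211.05214396] (349, 206) [389.32124502 317.14790214] (389.0, 321.375)
knob [0.49142531 0.2879086  0.091     ] 134.89988587360702
spindle top [343.93042707 296.63982805]
```

View pics/w7c.png

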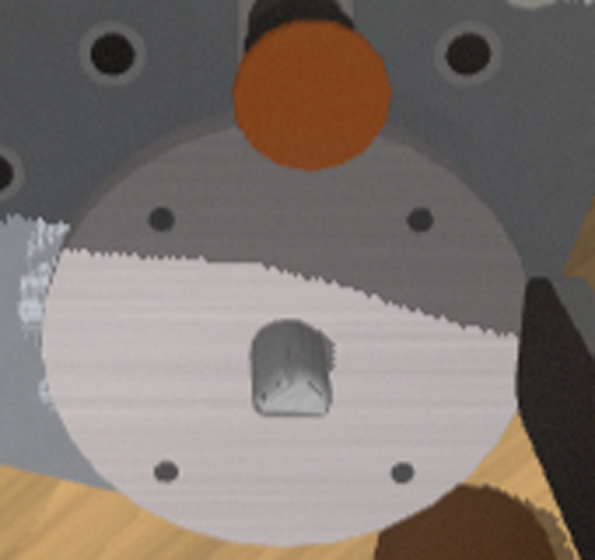

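The plunger is home: the cap top measures about 0.0905 m, the same as at the start. The stage arm points at 134.9°, exactly the green hole, and the spindle flat (crop bottom, 290,400) faces away from the arm. Next, move above the cam.

Call:
step_arm(
  rotation=[
    [0, 0, 6.5],
    [0, 0, 6.5],
    [0, 0, 6.5],
    [0, 0, 6.5],
    [0, 0, 6.5],
    [0, 0, 6.5],
    [0, 0, 6.5],
    [0, 0, 6.5],
    [0, 0, 6.5],
    [0, 0, 6.5],
    [0, 0, 6.5],
    [0, 0, 6.5],
    [0, 0, 6.5],
    [0, 0, 6.5],
    [0, 0, 0],
  ],
  offset=[
    [5, -36, 1],
    [5, -36, 1],
    [5, -36, 1],
    [5, -36, 1],
    [5, -36, 1],
    [5, -36, 1],
    [5, -36, 1],
    [5, -36, 1],
    [5, -36, 1],
    [5, -36, 1],
    [5, -36, 1],
    [5, -36, 1],
    [5, -36, 1],
    [5, -36, 1],
    [0, 0, 0],
  ],
  jaw=[0, 0, 0, 0, 0, 0, 0, 0, 0, 0, 0, 0, 0, 0, 0],
)

```text
time_s: 8.67
eef_pos: [0.531, -0.2351, 0.1871]
tool_rot: [[-0.673, -0.74, -0.003], [-0.74, 0.673, -0.016], [0.014, -0.009, -1.0]]
wrist_force: [0.2, 0.7, 0.2]
width: 0.997
```

Run:
```python
from h import *
s=observe();print(s['eef_pos'],s['tool_rot'],s['joint_positions'],s['time_s'])
c=snap('wrist','w8.png')
```

```text
[ 0.53103732 -0.23514707  0.18709951] [[-0.67256429 -0.74003252 -0.00302488]
 [-0.73990214  0.67251308 -0.0164615 ]
 [ 0.01421632 -0.0088333  -0.99985992]] [-23.3515865   16.89788171  -9.99143402  62.89592391  -0.93465669
 -71.08638551] 8.6667
```

View pics/w8.png

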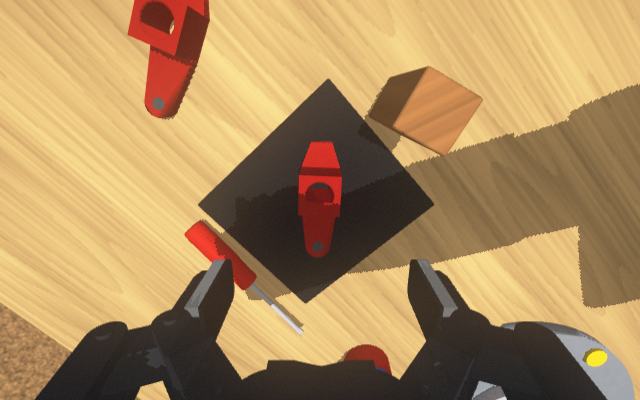

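Run:
```python
from h import *
im=load('w8.png')['pixels'][:,:,::-1]
cv2.imwrite('pics/w8c.png',cv2.resize(im[135:265,270:370],None,fx=4.5,fy=4.5,interpolation=cv2.INTER_CUBIC))
```

```text
(no output)
```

View pics/w8c.png

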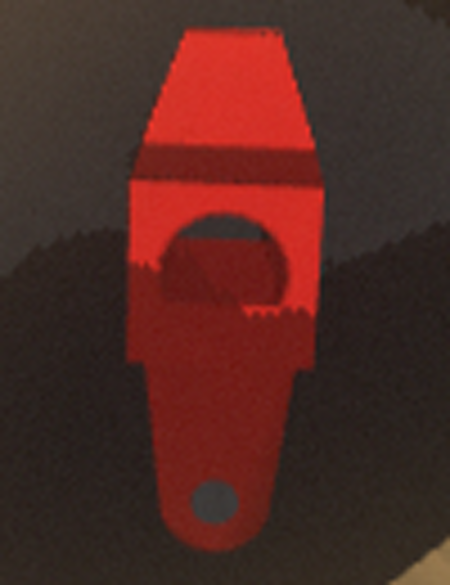

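Run:
```python
from h import *
from scipy.optimize import least_squares
W=load('w8.png'); u=lambda p:((p[0]+.5)/4.5-.5+270,(p[1]+.5)/4.5-.5+135)
def cp(c,x,y,z):
    cs,sn=np.cos(c[2]),np.sin(c[2]); return [c[0]+cs*x-sn*y,c[1]+sn*x+cs*y,z]
O=[(.02,.02,.054,(315,369)),(.02,-.02,.054,(127,362)),(-.02,-.02,.054,(130,181)),(-.02,.02,.054,(323,188)),(.085,0,.018,(216,551))]
g=lambda c:np.concatenate([proj(W,cp(c,x,y,z))-np.array(u(p)) for x,y,z,p in O])
r=least_squares(g,[.54,-.23,.8]).x; print(r,np.rad2deg(r[2]));print(np.round(g(r).reshape(-1,2),2))
```

```text
[ 0.53786494 -0.23045834  0.80344483] 46.033997735554
[[-0.22 -0.14]
 [ 0.23  0.1 ]
 [-0.1   0.12]
 [ 0.16 -0.06]
 [-0.09 -0.02]]
```

Call:
step_arm(
  rotation=[
    [0.9, -0.2, -1.7],
    [0, 0, 0],
    [0, 0, 0],
    [0, 0, 0],
    [0, 0, 0],
    [0, 0, 0],
  ],
  offset=[
    [7, 4.7, -20],
    [0, 0, -36],
    [0, 0, -36],
    [0, 0, -30],
    [0, 0, 0],
    [0, 0, 0],
  ],
  jaw=[0, 0, 0, 0, 0, 0],
)

```text
time_s: 9.22
eef_pos: [0.5367, -0.2236, 0.0582]
tool_rot: [[-0.704, -0.71, -0.002], [-0.71, 0.704, 0.006], [-0.003, 0.006, -1.0]]
wrist_force: [0.2, -0.4, 0.8]
width: 1.0
```

Call:
step_arm(
  rotation=[
    [-0.3, 0, 0.8],
    [0, 0, 0],
    [0, 0, 0],
    [0, 0, 0],
  ],
  offset=[
    [1.2, -6.5, -16],
    [0, 0, -16],
    [0, 0, 0],
    [0, 0, 0],
  ],
  jaw=[0, 0, 0, 0.2],
)

```text
time_s: 9.55
eef_pos: [0.5406, -0.2283, 0.0306]
tool_rot: [[-0.693, -0.721, 0.001], [-0.721, 0.693, 0.0], [-0.001, -0.0, -1.0]]
wrist_force: [0.8, 0.5, 0.4]
width: 0.884
```

Run:
```python
from h import *
s=observe();print(s['eef_pos'],s['tool_rot'],s['wrist_force'],s['time_s'])
c=snap('wrist','w9.png')
```

```text
[ 0.54056388 -0.22827026  0.03064758] [[-6.93389393e-01 -7.20562847e-01  5.78178742e-04]
 [-7.20562732e-01  6.93389623e-01  4.24521692e-04]
 [-7.06797698e-04 -1.22255216e-04 -9.99999743e-01]] [0.81138895 0.54630117 0.42262747] 9.55
```

View pics/w9.png

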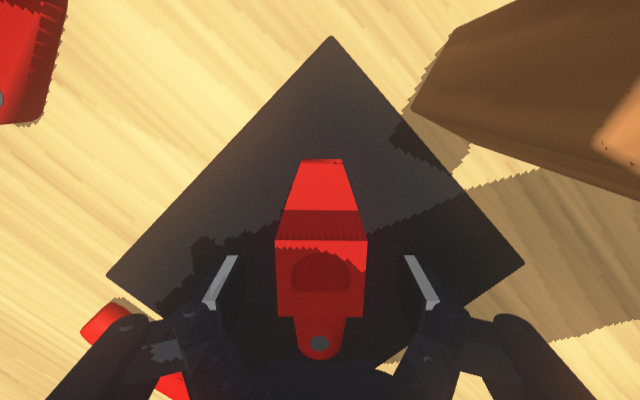

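The hub (275–367) is centred between the pads (centre 322). After a small trim, close.

Call:
step_arm(
  rotation=[
    [0, 0, -0.2],
    [0, 0, 0],
    [0, 0, 0],
    [0, 0, 0],
    [0, 0, 0],
    [0, 0, 0],
    [0, 0, 0],
  ],
  offset=[
    [-2.7, -2.2, -6],
    [0, 0, 0],
    [0, 0, 0],
    [0, 0, 0],
    [0, 0, 0],
    [0, 0, 0],
    [0, 0, 0],
  ],
  jaw=[0.2, 0.2, 0.4, 1, 1, 1, 1],
  grip_force=70,
)

```text
time_s: 10.18
eef_pos: [0.5408, -0.2315, 0.0304]
tool_rot: [[-0.696, -0.718, 0.008], [-0.718, 0.696, -0.002], [-0.004, -0.007, -1.0]]
wrist_force: [-0.7, -0.2, -2.9]
width: 0.454
```

Run:
```python
from h import *
s=observe();print(s['eef_pos'],s['tool_rot'],s['wrist_force'],s['width'],s['time_s'])
c=snap('wrist','w10.png')
```

```text
[ 0.54081183 -0.23151815  0.0304461 ] [[-0.69628074 -0.71772868  0.00765987]
 [-0.71776017  0.69628655 -0.00231764]
 [-0.00367002 -0.00711168 -0.99996798]] [-0.73301173 -0.15175057 -2.85913686] 0.454252924141423 10.1833
```

View pics/w10.png

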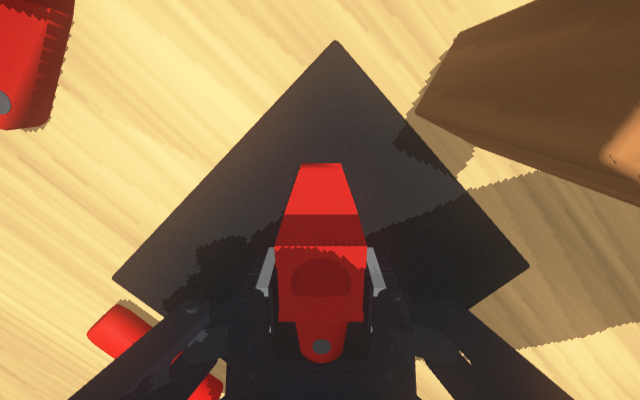

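Call:
step_arm(
  rotation=[
    [0, 0, 0],
    [0, 0, 0],
    [0, 0, 0],
    [0, 0, 0],
    [0, 0, 0],
    [0, 0, 0],
    [0, 0, 0],
  ],
  offset=[
    [0, 0, 10],
    [0, 0, 25],
    [0, 0, 35],
    [0, 0, 35],
    [0, 0, 35],
    [0, 0, 0],
    [0, 0, 0],
  ],
  jaw=[1, 1, 1, 1, 1, 1, 1],
)

```text
time_s: 10.82
eef_pos: [0.535, -0.2292, 0.1754]
tool_rot: [[-0.696, -0.718, -0.002], [-0.718, 0.696, 0.001], [0.0, 0.002, -1.0]]
wrist_force: [-0.1, 0.4, -3.9]
width: 0.454
```

Run:
```python
from h import *
s=observe();print(s['eef_pos'],s['tool_rot'],s['wrist_force'],s['width'],s['time_s'],s['joint_positions'])
c=snap('wrist','w11.png')
im=c['pixels'][:,:,::-1]
cv2.imwrite('pics/w11c.png',cv2.resize(im[140:380,240:400],None,fx=2.5,fy=2.5,interpolation=cv2.INTER_CUBIC)); snap('side','s11.png')
np.save('pics/w11_R.npy',np.c_[s['tool_rot'],s['eef_pos']])
```

```text
[ 0.53498578 -0.22919589  0.1754369 ] [[-6.96480030e-01 -7.17573910e-01 -1.80340107e-03]
 [-7.17576150e-01  6.96478478e-01  1.48286960e-03]
 [ 1.91961497e-04  2.32686666e-03 -9.99997274e-01]] [-0.0676484   0.377373   -3.85946717] 0.45412106030448773 10.8167 [-2.32122548e+01  1.77101907e+01 -1.04459328e+01  6.19723266e+01
  3.73593203e-02 -6.90670087e+01]
```

View pics/w11c.png

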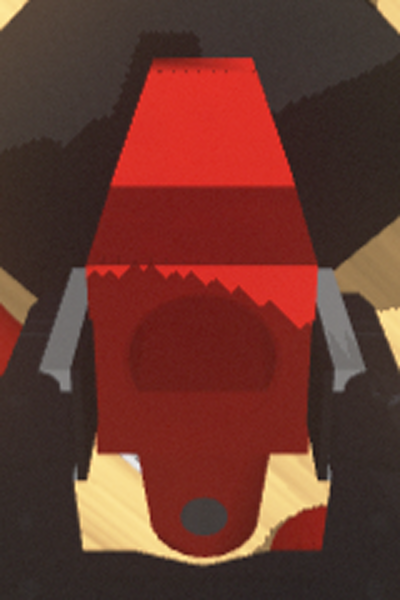

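View pics/s11.png

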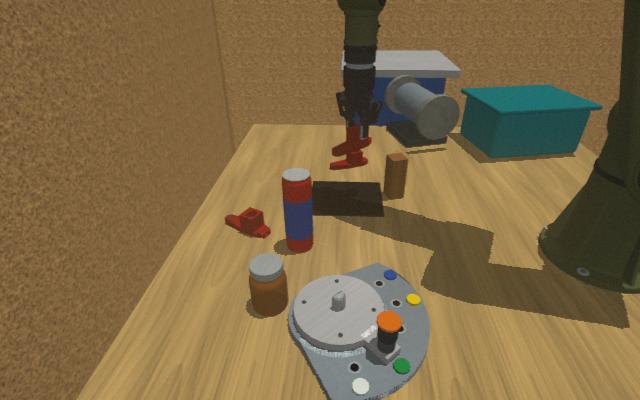

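```bash
cat > camfit.py <<'E'
from h import *
from scipy.optimize import least_squares
from scipy.spatial.transform import Rotation as Ro
def fitcam(W,Rt,O,x0):
    R0=Rt[:,:3]@np.diag([-1,1,-1]); p0=Rt[:,3]  # cam axes nominal: x=-tool x, z=-tool z, y=tool y
    def g(c):
        R=R0@Ro.from_rotvec(c[3:]).as_matrix(); b=p0+R0@c[:3]
        return np.concatenate([proj(W,b+R@np.array(X))-np.array(p) for X,p in O])
    r=least_squares(g,x0); return r.x,g(r.x).reshape(-1,2)
E
python3 - <<'E'
from camfit import *
W=load('w11.png'); u=lambda a,b:((a+.5)/2.5-.5+240,(b+.5)/2.5-.5+140)
O=[((.02,.02,.05),u(308,454)),((.02,-.02,.05),u(98,453)),((-.02,-.02,.05),u(87,266)),((-.02,.02,.05),u(318,265)),((.085,0,.014),u(204,557)),((-.02,-.02,.014),u(110,186)),((-.02,.02,.014),u(296,186))]
Rt=np.load('pics/w11_R.npy')
x,r=fitcam(W,Rt,O,[0,0,-.026,0,0,0]); print('offset mm (cam frame)',x[:3]*1e3,'rot deg',np.rad2deg(x[3:]));print(np.round(r,1).tolist())
E
```

```text
offset mm (cam frame) [ -1.21840352   0.72095145 -25.7355078 ] rot deg [0.27419988 0.27183854 0.23336486]
[[0.1, -0.2], [-0.1, 0.1], [-0.2, -0.1], [0.1, 0.2], [0.0, 0.0], [0.3, 0.0], [-0.3, -0.0]]
```

Call:
step_arm(
  rotation=[
    [0, 0, 0],
    [0, 0, 0],
    [0, 0, 0],
    [0, 0, -6.5],
    [0, 0, -6.5],
    [0, 0, -6.5],
    [0, 0, -6.5],
    [0, 0, -6.5],
    [0, 0, -6.5],
    [0, 0, -6.5],
    [0, 0, -6.5],
    [0, 0, -6.5],
    [0, 0, -6.5],
    [0, 0, -6.5],
    [0, 0, -6.5],
    [0, 0, -6.5],
    [0, 0, -6.5],
    [0, 0, 0],
  ],
  offset=[
    [-5, 0, 27],
    [-5, 0, 27],
    [-5, 0, 25],
    [3, 31, 0],
    [3, 31, 0],
    [3, 31, 0],
    [3, 31, 0],
    [3, 31, 0],
    [3, 31, 0],
    [3, 31, 0],
    [3, 31, 0],
    [3, 31, 0],
    [3, 31, 0],
    [3, 31, 0],
    [3, 31, 0],
    [3, 31, 0],
    [3, 31, 0],
    [0, 0, 0],
  ],
  jaw=[1, 1, 1, 1, 1, 1, 1, 1, 1, 1, 1, 1, 1, 1, 1, 1, 1, 1],
)

```text
time_s: 12.42
eef_pos: [0.5421, 0.2239, 0.223]
tool_rot: [[-0.639, 0.769, -0.022], [0.768, 0.64, 0.033], [0.039, 0.004, -0.999]]
wrist_force: [0.8, -0.6, -2.0]
width: 0.455
```

Call:
step_arm(
  rotation=[
    [0, 0, 0],
  ],
  offset=[
    [0, 0, 0],
  ],
  jaw=[1],
)

```text
time_s: 12.5
eef_pos: [0.5408, 0.2247, 0.2208]
tool_rot: [[-0.641, 0.767, -0.026], [0.766, 0.642, 0.031], [0.04, 0.0, -0.999]]
wrist_force: [-0.2, -0.2, -2.0]
width: 0.451
```

Call:
step_arm(
  rotation=[
    [-0.9, -0.8, 2.5],
    [-0.9, -0.7, 2.5],
    [0, 0, 0],
    [0, 0, 0],
    [0, 0, 0],
  ],
  offset=[
    [14, -8, -20],
    [14, -8, -30],
    [0, 0, -20],
    [0, 0, 0],
    [0, 0, 0],
  ],
  jaw=[1, 1, 1, 1, 1],
)

```text
time_s: 12.92
eef_pos: [0.5663, 0.2049, 0.1436]
tool_rot: [[-0.713, 0.701, -0.008], [0.701, 0.713, -0.006], [0.001, -0.01, -1.0]]
wrist_force: [0.1, 0.8, -1.8]
width: 0.453
```

Run:
```python
from h import *
s=observe();print(s['eef_pos'],s['tool_rot'],s['wrist_force'],s['width'],s['time_s'])
c=snap('wrist','w12.png');snap('side','s12.png');snap('top','t12.png')
s=observe();print(s['eef_pos'])
```

```text
[0.5662869  0.20486042 0.14363991] [[-0.71297791  0.70114485 -0.00764217]
 [ 0.70118563  0.71295183 -0.0061973 ]
 [ 0.0011033  -0.00977711 -0.99995159]] [ 0.14068074  0.77214078 -1.79529386] 0.4528858427665326 12.9167
[0.56732887 0.20575209 0.14556201]
```

View pics/w12.png

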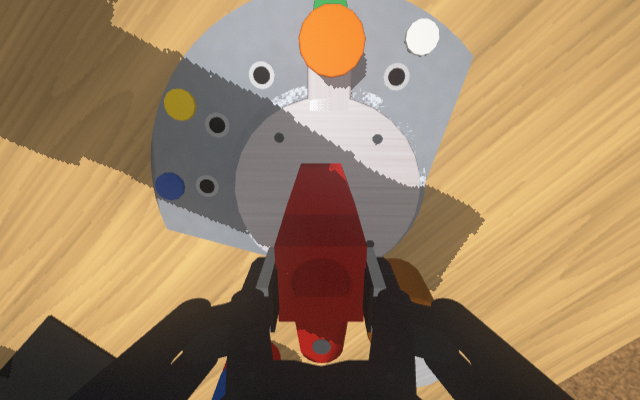

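View pics/s12.png

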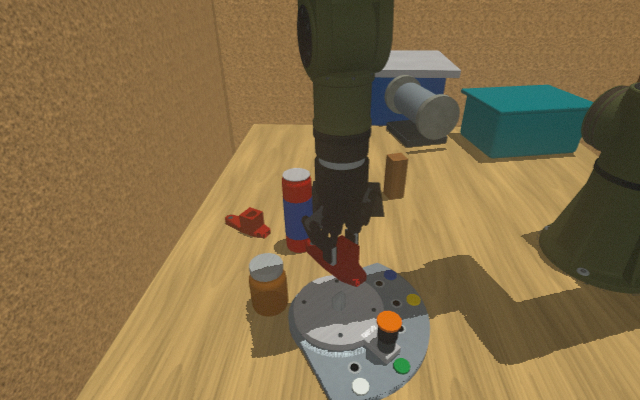

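Run:
```python
from fit2 import *
W7=load('w12.png')
o7=[(W7,.143,a,.021,p) for a,p in [(-60,(422.5,37)),(30,(179.5,104)),(60,(170,186))]]+[(W7,.11,a,.016,p) for a,p in [(-60,(397,76)),(0,(261.5,75)),(30,(217,124.5)),(60,(207,186))]]
f7=lambda q:fw(q,o7)
q7=least_squares(f7,q).x; print(q7,np.rad2deg(q7[2]),np.round(f7(q7),1))
```

```text
[ 0.56879481  0.20957023 -0.26399619] -15.12586728983029 [ 0.2 -0.4 -0.1  0.3 -0.8  0.4 -0.6  0.4  0.4 -0.2  0.6 -0.   0.5 -0.6]
```

Call:
step_arm(
  rotation=[
    [0.3, -0.4, -0.7],
    [0, 0, 0],
    [0, 0, 0],
    [0, 0, 0],
  ],
  offset=[
    [2.1, 2.6, -20],
    [0, 0, -22],
    [0, 0, 0],
    [0, 0, 0],
  ],
  jaw=[1, 1, 1, 1],
)

```text
time_s: 13.4
eef_pos: [0.5739, 0.2097, 0.1103]
tool_rot: [[-0.704, 0.71, 0.013], [0.71, 0.704, 0.005], [-0.006, 0.013, -1.0]]
wrist_force: [0.7, 0.3, -1.5]
width: 0.455
```

Call:
step_arm(
  rotation=[
    [-0.3, 0.7, 0],
    [0, 0, 0],
    [0, 0, 0],
  ],
  offset=[
    [-4.5, -1.3, -5],
    [0, 0, 0],
    [0, 0, 0],
  ],
  jaw=[1, 1, 1],
)

```text
time_s: 13.65
eef_pos: [0.5709, 0.209, 0.1094]
tool_rot: [[-0.704, 0.71, 0.004], [0.71, 0.704, 0.001], [-0.002, 0.004, -1.0]]
wrist_force: [1.0, 0.7, -3.4]
width: 0.456
```

Call:
step_arm(
  rotation=[
    [0, 0.2, 0],
    [0, 0, 0],
    [0, 0, 0],
    [0, 0, 0],
  ],
  offset=[
    [-1.5, -0.6, -5],
    [-0.3, 0, -5],
    [0, 0, 0],
    [0, 0, 0],
  ],
  jaw=[1, 1, 1, 1],
)

```text
time_s: 13.98
eef_pos: [0.5704, 0.209, 0.1009]
tool_rot: [[-0.704, 0.71, 0.004], [0.71, 0.704, 0.002], [-0.001, 0.004, -1.0]]
wrist_force: [-0.3, -0.5, -2.4]
width: 0.458
```

Run:
```python
from h import *
s=observe();print(s['eef_pos'],s['tool_rot'],s['wrist_force'],s['width'],s['time_s'])
c=snap('wrist','w13.png');np.save('pics/w13_R.npy',np.c_[s['tool_rot'],s['eef_pos']])
cv2.imwrite('pics/w13c.png',cv2.resize(c['pixels'][140:380,240:400,::-1],None,fx=2.5,fy=2.5,interpolation=cv2.INTER_CUBIC))
d=snap('side','s13.png'); cv2.imwrite('pics/s13c.png',cv2.resize(d['pixels'][215:365,270:430,::-1],None,fx=4,fy=4))
```

```text
[0.57039847 0.20897938 0.10090705] [[-0.70420829  0.70998183  0.00406034]
 [ 0.70999235  0.70420571  0.00227698]
 [-0.0012427   0.00448628 -0.99998916]] [-0.3375465  -0.48308374 -2.40531323] 0.4577088619194009 13.9833
```

View pics/w13c.png

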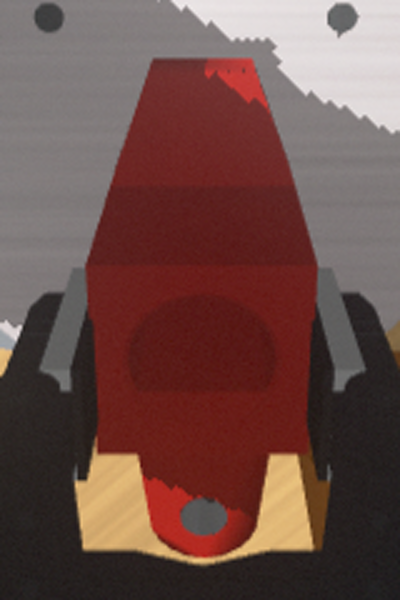

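View pics/s13c.png

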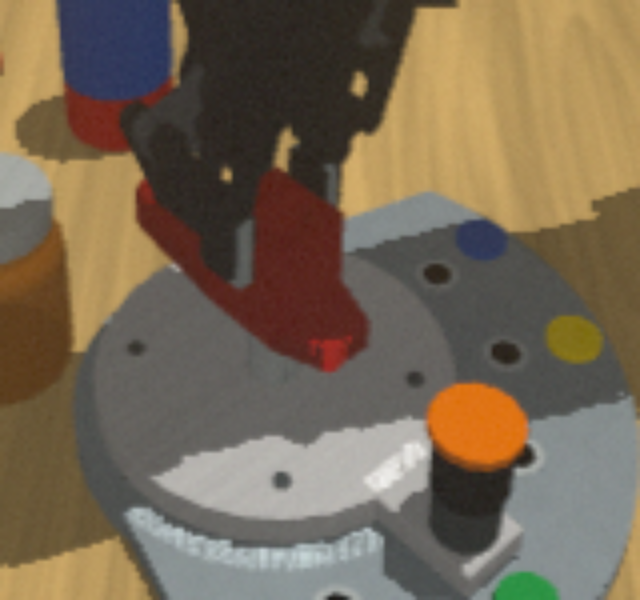

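Call:
step_arm(
  rotation=[
    [0, 0.2, 0],
    [0, 0, 0],
    [0, 0, 0],
  ],
  offset=[
    [-1.4, -0.8, -5],
    [-0.6, -0.2, -4],
    [0, 0, 0],
  ],
  jaw=[1, 1, 1],
)

```text
time_s: 14.33
eef_pos: [0.5683, 0.2079, 0.0912]
tool_rot: [[-0.704, 0.71, 0.0], [0.71, 0.704, 0.002], [0.001, 0.002, -1.0]]
wrist_force: [-0.2, -0.2, -3.2]
width: 0.452
```

Call:
step_arm(
  rotation=[
    [0, 0, 0],
    [0, 0, 0],
    [0, 0, 0],
  ],
  offset=[
    [1.1, 0.6, -2],
    [0, 0, -3],
    [0, 0, 0],
  ],
  jaw=[1, 1, 1],
)

```text
time_s: 14.58
eef_pos: [0.5691, 0.2084, 0.0852]
tool_rot: [[-0.704, 0.71, -0.0], [0.71, 0.704, 0.002], [0.002, 0.001, -1.0]]
wrist_force: [-1.1, -0.2, -2.6]
width: 0.452
```

Call:
step_arm(
  rotation=[
    [0, 0, 0],
    [0, 0, 0],
    [0, 0, 0],
  ],
  offset=[
    [0, 0, -4],
    [0, 0, -4],
    [0, 0, 0],
  ],
  jaw=[1, 1, 1],
)

```text
time_s: 14.83
eef_pos: [0.5693, 0.2085, 0.0764]
tool_rot: [[-0.704, 0.71, -0.0], [0.71, 0.704, 0.002], [0.002, 0.001, -1.0]]
wrist_force: [-0.9, 0.3, -2.1]
width: 0.456
```

Past the taper with no side force, so it goes on down.

Call:
step_arm(
  rotation=[
    [0, 0, 0],
    [0, 0, 0],
    [0, 0, 0],
    [0, 0, 0],
  ],
  offset=[
    [0, 0, -5],
    [0, 0, -5],
    [0, 0, -3],
    [0, 0, 0],
  ],
  jaw=[1, 1, 1, 1],
)

```text
time_s: 15.17
eef_pos: [0.5692, 0.2085, 0.0617]
tool_rot: [[-0.704, 0.71, -0.0], [0.71, 0.704, 0.002], [0.002, 0.001, -1.0]]
wrist_force: [-0.3, 0.5, -2.8]
width: 0.452
```

Call:
step_arm(
  rotation=[
    [0, 0, 0],
    [0, 0, 0],
  ],
  offset=[
    [0, 0, -1.5],
    [0, 0, 0],
  ],
  jaw=[1, 1],
)

```text
time_s: 15.33
eef_pos: [0.5693, 0.2085, 0.0603]
tool_rot: [[-0.704, 0.71, -0.0], [0.71, 0.704, 0.002], [0.002, 0.001, -1.0]]
wrist_force: [-1.0, 0.4, -1.4]
width: 0.451
```

Call:
step_arm(
  rotation=[
    [0, 0, 0],
    [0, 0, 0],
  ],
  offset=[
    [0, 0, -1],
    [0, 0, 0],
  ],
  jaw=[1, 1],
)

```text
time_s: 15.5
eef_pos: [0.5694, 0.2086, 0.0604]
tool_rot: [[-0.704, 0.71, 0.0], [0.71, 0.704, 0.002], [0.001, 0.002, -1.0]]
wrist_force: [0.9, -0.6, -2.5]
width: 0.45
```

Call:
step_arm(
  rotation=[
    [0, 0, 0],
    [0, 0, 0],
  ],
  offset=[
    [0, 0, -2],
    [0, 0, 0],
  ],
  jaw=[1, 1],
)

```text
time_s: 15.67
eef_pos: [0.5699, 0.2089, 0.0606]
tool_rot: [[-0.704, 0.71, 0.002], [0.71, 0.704, 0.003], [0.001, 0.003, -1.0]]
wrist_force: [-0.1, 0.8, -2.8]
width: 0.453
```

It stopped at the expected seated height (TCP 0.0604 m). Open, lift slightly, then clear.

Call:
step_arm(
  rotation=[
    [0, 0, 0],
    [0, 0, 0],
    [0, 0, 0],
    [0, 0, 0],
    [0, 0, 0],
    [0, 0, 0],
  ],
  offset=[
    [0, 0, 0],
    [0, 0, 0],
    [0, 0, 0],
    [0, 0, 0],
    [0, 0, 0],
    [0, 0, 0],
  ],
  jaw=[0.7, 0.4, 0.1, 0, 0, 0],
)

```text
time_s: 16.17
eef_pos: [0.5716, 0.2094, 0.0612]
tool_rot: [[-0.704, 0.71, 0.005], [0.71, 0.704, 0.004], [-0.001, 0.006, -1.0]]
wrist_force: [0.7, 0.4, 0.1]
width: 0.996
```

Run:
```python
from h import *
s=observe();print(s['eef_pos'],s['wrist_force'],s['width'],s['time_s'])
c=snap('wrist','w14.png')
d=snap('side','s14.png'); cv2.imwrite('pics/s14c.png',cv2.resize(d['pixels'][215:365,270:430,::-1],None,fx=4,fy=4))
```

```text
[0.5715644  0.20938773 0.06120204] [0.70486638 0.35954572 0.06755214] 0.9957561129012472 16.1667
```

View pics/w14.png

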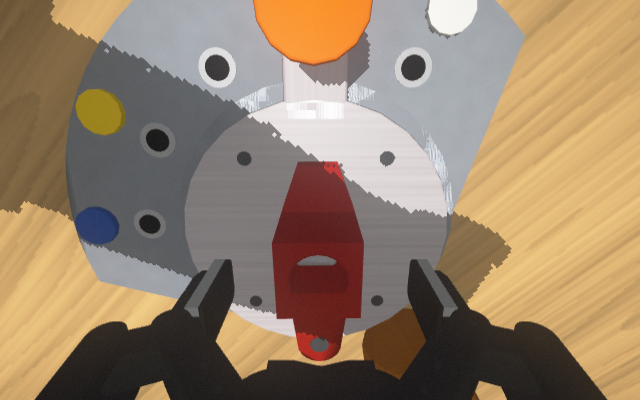

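View pics/s14c.png

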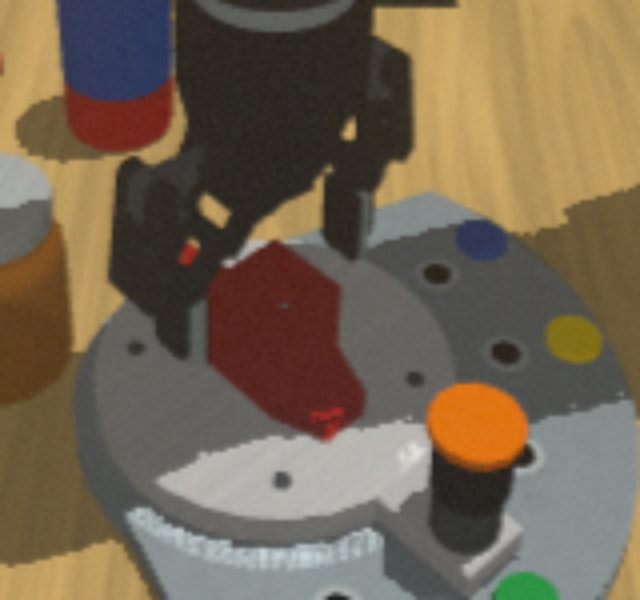

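The fingers are open, the cam sits flat on the stage, and the spindle shows in the bore at (318,262). Retreat straight up.

Call:
step_arm(
  rotation=[
    [0, 0, 0],
    [0, 0, 0],
    [0, 0, 0],
    [0, 0, 0],
    [0, 0, 0],
    [0, 0, 0],
    [0, 0, 0],
    [0, 0, 0],
    [0, 0, 0],
    [0, 0, 0],
  ],
  offset=[
    [0, 0, 10],
    [0, 0, 25],
    [0, 0, 35],
    [0, 0, 35],
    [0, 0, 35],
    [-25, -10, 20],
    [-30, -10, 10],
    [-30, -10, 10],
    [0, 0, 0],
    [0, 0, 0],
  ],
  jaw=[0, 0, 0, 0, 0, 0, 0, 0, 0, 0],
)

```text
time_s: 17.1
eef_pos: [0.4815, 0.1776, 0.2548]
tool_rot: [[-0.704, 0.71, 0.008], [0.71, 0.704, 0.005], [-0.002, 0.009, -1.0]]
wrist_force: [0.2, -0.4, -0.7]
width: 1.003
```

Run:
```python
from h import *
s=observe();print(s['eef_pos'],s['wrist_force'],s['width'],s['time_s'])
c=snap('wrist','w15.png');np.save('pics/w15_R.npy',np.c_[s['tool_rot'],s['eef_pos']])
d=snap('side','s15.png'); cv2.imwrite('pics/s15c.png',cv2.resize(d['pixels'][215:365,270:430,::-1],None,fx=4,fy=4))
snap('top','t15.png')
```

```text
[0.48152932 0.17757261 0.25478933] [ 0.2350658  -0.40763025 -0.70705292] 1.0034996555919018 17.1
```

View pics/w15.png

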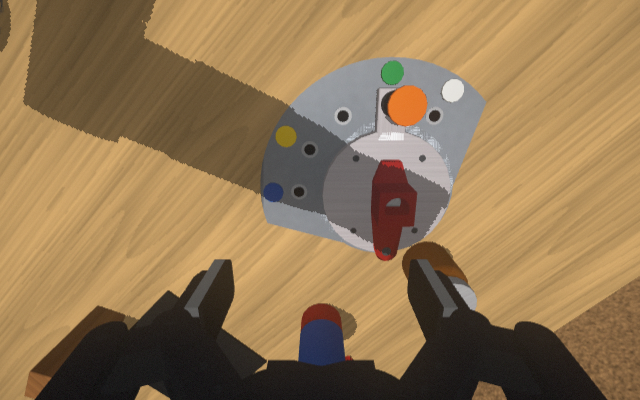

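View pics/s15c.png

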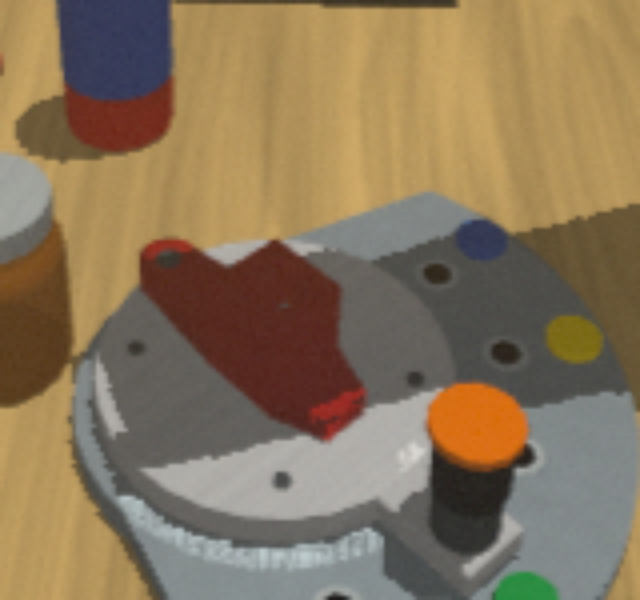

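View pics/t15.png

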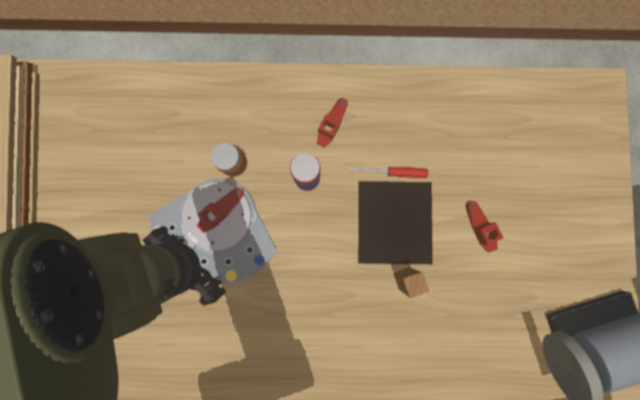

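Bystanders are where they were: jar (227,157), can (305,168), screwdriver (408,172), offcut (416,285). I'll make one numerical check of the cam's seating.

Run:
```python
from h import *
im=load('w15.png')['pixels'][:,:,::-1]
cv2.imwrite('pics/w15c.png',cv2.resize(im[150:270,350:440],None,fx=5,fy=5,interpolation=cv2.INTER_CUBIC))
cs,sn=np.cos(np.deg2rad(-45.1)),np.sin(np.deg2rad(-45.1))
for z0 in (.034,.040):
  for n,f in (('w','w15.png'),('s','s15.png')):
    c=load(f); P=[proj(c,[.5690+cs*x-sn*y,.2095+sn*x+cs*y,z0+z]) for x,y,z in [(.02,.02,.05),(.02,-.02,.05),(-.02,-.02,.05),(-.02,.02,.05),(.085,0,.014)]]
    P=np.array(P); P=(P-[350,150])*5+2 if n=='w' else (P-[270,215])*4+1.5
    print(z0,n,np.round(P).tolist())
```

```text
0.034 w [[313.0, 386.0], [135.0, 387.0], [146.0, 217.0], [331.0, 216.0], [172.0, 557.0]]
0.034 s [[205.0, 278.0], [274.0, 235.0], [339.0, 284.0], [270.0, 331.0], [148.0, 240.0]]
0.04 w [[321.0, 397.0], [140.0, 398.0], [151.0, 226.0], [340.0, 225.0], [177.0, 569.0]]
0.04 s [[205.0, 268.0], [274.0, 225.0], [339.0, 273.0], [270.0, 320.0], [148.0, 231.0]]
```

View pics/w15c.png

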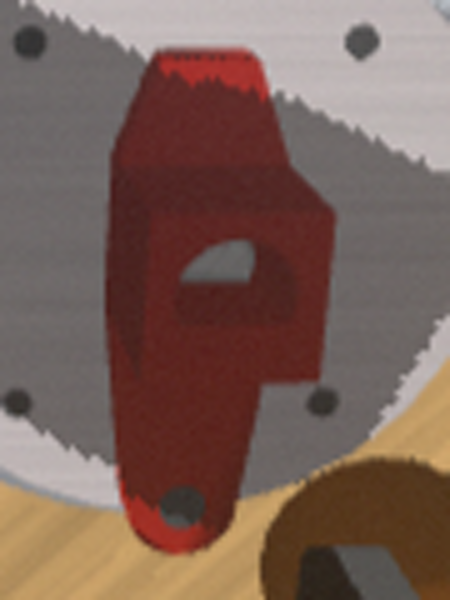

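```bash
python3 -c "
from station import workorder; print(workorder.finish_job())"
```

```text
the job is handed in; nothing more can be done
None
```

The stage is locked at the hole beside the green disc, the red cam is seated flat to flat on the spindle, and the job is handed in at about 17 s of robot time. No verdict was reported.

**What I did:**
- I gripped the knob (the first grip was off centre, so I re-gripped). I pulled it up about 17 mm, swung the stage 30° clockwise to the green hole, lowered the plunger and let go.
- I then took the cam from the black mat, the nearest of the three look-alikes to the base. I turned it to match the spindle flat, lowered it onto the stage without side force, released it and backed off.

**What the last checks showed:**
- **Plunger:** after release the cap top measured about 0.0905 m, the same as at the start, so it is home. The stage arm pointed at 134.9°, which is the green hole.
- **Cam:** it stopped at the expected seated height. In the final wrist and side pictures its corners match a seated cam (underside at 0.034 m) to within about 2 px, and do not match one sitting 6 mm high.
- **Bystanders:** can, jar, offcut and screwdriver show at the same pixels in the top view as before.

**What was less certain:**
- The jig position from the three cameras differed by 1 to 2 mm.
- The wrist force did not show the cam touching down; I judged that from its height.

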